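Set a length-stop jig to a sample rail

ROBOT

A 6-joint arm with a two-finger parallel gripper is mounted at the origin on a cart in front of the work surface, level with it; the furniture and walls round the work are solid. World frame = base frame: x ahead of the robot, y to its left, z up, the work surface at z = 0. Lengths are in mm, angles in rad, forces in N, time in s.
With the tool pointing down it reaches from about 300 to 825 mm from the base axis. Payload 5.4 kg.
Tool frame: the origin (TCP) lies midway between the tips of the shut fingers; the grasp point (between the pads) lies 19 mm behind it; z points along the fingers, y is the direction in which the jaws open and shut (so a half turn about z gives the same grasp; the last joint's range is limited). The gripper opens to 92 mm and grips with 3 to 60 N. Pads are 20 mm wide; open, the fingers measure 128 mm over their backs; the gripper's body (75 mm by 189 mm) begins 69 mm behind the grasp point.
Start: joints at [-1.511, 0.158, 1.597, -0, 1.386, -0.21], TCP at [153.236, -554.188, 214.601] pointing down, gripper open.
Joint ranges: [-2.91, 2.91], [-0.94, 2.29], [0.18, 2.7], [-1.29, 4.43], [0.17, 2.64], [-3, 3]. Speed limits (rad/s): [2.57, 2.57, 3.14, 3.14, 3.14, 3.14].

INTERFACE

Orientations are given as a unit quaternion [x, y, z, w].
In Python, from station import bot gives the robot as it stands.
- The arm moves only by the shell command python3 -m creep 'ROWS' [FORCE]. ROWS is JSON, a list of rows, each a list of 5 numbers: the shift along the tool's x, y, z in m, then the turn about the tool's z in degrees, then the opening, from 0 (shut) to 1 (fully open). A call has 1 to 8 rows; each row is the pose to reach, as a shift and turn from the pose commanded when the call began, along the tool's axes at that moment; what a row does not reach only later rows make up. A row lasts 1/8 s, in which the tool goes at most 62.5 mm and 10.7 degrees, less where a joint would pass 70% of its speed; a pose out of reach is approached as far as the arm can. A call with a gripper value outside its range is refused whole. The fingers move at their own pace and stop on an object; FORCE is the grip in N (left out, the last holds). Time passes only in rows, so rows that repeat a pose let the fingers close. It gives the time, the measured TCP pose, the force and the opening at its end, in the units of the state.
- bot.sense(): the state, without advancing time (a new reading comes with each control period).
- bot.capture(name): name is "side" or "top"; returns a dict with "img" (420x560x3 uint8, red, green, blue), "z_map" (420x560 float32, mm along the optical axis (not along the pixel's ray), 0 where there is no reading), "intrinsics" (3x3 intrinsics, pixels), "k1" (the pictures are not rectified: a ray, as slopes to the right and down, at radius r is drawn at 1 + k1 r^2 times it, then the intrinsics apply), "extrinsics" (4x4, takes a point from world to camera coordinates). Camera axes: x right, y up, looking along -z (the intrinsics and any distortion apply to the point x, -y, -z); pixel columns grow to the right and rows downward; lengths in mm; the calibration is good to about 2 mm. A picture is of the moment at which its call begins.
- bot.hand_in(): hands the job in, once; it reports no verdict.
The state is a dict: "time_s": time; "joint_positions": joint angles; "dq": joint speeds; "joint_torque": joint torques, N m; "ee_pos": TCP position; "tool_rot": TCP orientation; "force": force on the tool from outside, world axes, zero at the start; "ft_torque": the same for the moment, N m; "opening": opening from 0.0 (shut) to 1.0 (fully open).
Only numpy, scipy, OpenCV 4.12 (cv2) and the standard library are available. Lean on these libraries where they do the work, as an engineer would, in place of code of your own. Each camera call takes 0.05 s, during which the arm holds its last target. There are 200 camera calls.

TASK

The stop on the cutting jig is still clamped at the last, shorter length: reset it to the white sample rail. Free the red clamp knob and slide the stop back, lay the white rail open side up in the bed, along the front ledge, close the stop up until the rail sits snug between it and the fixed end block, and clamp it there, leaving the rail in the jig. Leave the dark rail, the label roll, the mug and the putty tin where they are.

Things in the scene. Friction and masses are not known exactly. Their poses are not given: they have to be found in the camera images.
- bed: sloping bed of the jig, elsewhere and turned in each run. Origin: inner corner of bed surface, front ledge and fixed end block, 35 mm above the bench. x: up the slope, away from the ledge (rises 30 deg); y: level, along the jig from the end block towards the open end (to the robot's left and nearer), z: out of the bed. The rail belongs at x > 0, y > 0. Flat lane x 0 to 69, y 0 to 300 mm. Nothing on it but the knob stands over 42 mm high
- end_block (a point): middle of the dark fixed end block's face that meets the rail (bed's axes; the face looks along +y; block 62 mm in x, 20 mm thick, 32 to 36 mm high). The ledge along the low edge stands 8 mm above the bed, 10 mm thick, at bed x -10 to 0. At the lane's upper side an aluminium slotted rail, bed x 70 to 100 mm, 30 mm high, runs the whole length and guides the stop
- stop_face (a point): middle of the stop's face that meets the rail's end, 16.5 mm above the bed; bed's axes, face looks along -y. Steel arm 12 mm thick behind the face, from bed x = 3 mm to the blue carriage, 3.5 to 29.5 mm above the bed. The carriage spans bed x 63 to 107 and 60 mm along y behind the face; its top lies 41.5 mm above the bed
- stop_carriage (a joint): position of the stop along the jig, m. Clear length between end block and stop face = 0.070 + this value; it grows (to 0.155) as the stop slides away from the end block, along +y of the bed. Free, it slides with about 2 N and stays where left; clamped, it resists over 25 N. It can be slid by holding the knob
- clamp_knob (a joint): angle of the red clamp knob, rad, 0 to 1.5, grows clockwise seen from above (tightening). 0: loose; the clamp begins to bear at about 0.4 and is firm from 1.0 on; 1.5: end of travel. Turning takes 0.15 to 0.25 N m; it stays where it is left
- knob_grip (a point): centre of the knob's red wing, a bar 66 mm long (this point's x, turns with the knob), 13 mm wide (y), 24 mm high (z: turning axis, through this point, normal to the bed, 30 deg from vertical). Grip it across its width. The point is 28 mm above the carriage top, the wing's lower edge 16 mm; below it a 12 mm stem with a 22 mm collar, 3 mm high. At joint 0 the wing's x is the bed's x
- white_rail_centre (a point): centre, half-way up, of the white sample rail: U channel 160 mm long (x), 35 wide (y), 30 high (z up), open side up, walls 2.5 mm, 0.1 to 0.2 kg, the same end for end; lies on the bench. Grip it across its width from outside. Home in the jig its centre is at 17.5, 80, 15 mm in the bed's frame, its x along the bed's y, either way round
- dark_rail_centre (a point): centre of the dark rail, 115 mm long (x), 35 wide, 30 high, on the bench; not wanted, leave alone. The two rails may lie in each other's place
- label_roll_centre (a point): centre of the roll of white labels, 73 mm across, 36 mm high, standing flat 20 to 27 mm from the side of the white rail nearer the robot; leave alone
- mug_centre (a point): axis of the green and white mug at half its height, 88 mm high, 86 mm across, handle reaching 77 mm from the axis; leave alone
- putty_tin_centre (a point): centre of the flat brass-coloured tin, 62 mm across, 23 mm high, standing in front of the jig; leave alone

How it is judged:
By the outcome, as a careful person would: the job done as asked, in the order asked, and still so for the second after the job is handed in, with the robot touching nothing.
It also fails if it takes over 69 s, if anything falls off the work surface, if the arm or the gripper's body presses on something with over 40 N, if the wrist force passes 120 N, or if a joint passes its speed limit or range.

## Working session

There is one attempt and no reset: what is moved stays moved. The work goes in short steps, Python scripts to look and compute and a shell command to move; the robot and the scene stay as the last step left them, time stands still between calls to the robot, and variables do not carry over. Pictures are saved under pics/ and viewed, about 8 in all and at most 12, crops included, and the job is handed in when it is done.

```bash
ls; mkdir -p pics
cat > h.py <<'E'
import numpy as np,cv2
from station import bot
from scipy.spatial.transform import Rotation as R
def cap(n):
    return bot.capture(n)
def cloud(c):
    K=np.array(c['intrinsics']);k1=c['k1'];E=np.array(c['extrinsics']);z=c['z_map']
    h,w=z.shape;v,u=np.mgrid[:h,:w]
    d=cv2.undistortPoints(np.stack([u,v],-1).reshape(-1,1,2).astype(np.float64),K,np.array([k1,0,0,0.])).reshape(h,w,2)
    p=np.stack([d[...,0]*z,-d[...,1]*z,-z],-1)
    Ei=np.linalg.inv(E)
    return p@Ei[:3,:3].T+Ei[:3,3]
def save(c,n): cv2.imwrite('pics/'+n,c['img'][...,::-1])
E
python3 - <<'E'
from h import *
for n in('top','side'):
    c=cap(n);np.savez(n+'0.npz',**c);save(c,n+'0.png');print(n,c['k1'],np.round(c['intrinsics'],1).tolist(),np.round(c['extrinsics'],3).tolist(),(c['z_map']>0).mean())
s=bot.sense();print(s['time_s'],s['ee_pos'],s['tool_rot'],s['force'])
E
```

```text
pics
top -0.011554201460491449 [[414.0, 0.0, 284.9], [0.0, 414.0, 208.7], [0.0, 0.0, 1.0]] [[-0.012, -1.0, 0.016, -137.708], [0.998, -0.011, 0.068, -533.168], [-0.068, 0.017, 0.998, -1224.61], [0.0, 0.0, 0.0, 1.0]] 0.9957270408163266
side -0.03408506354458 [[484.6, 0.0, 284.9], [0.0, 484.6, 207.9], [0.0, 0.0, 1.0]] [[-1.0, 0.01, -0.0, 513.754], [-0.005, -0.555, 0.832, -170.345], [0.008, 0.832, 0.555, -1234.693], [0.0, 0.0, 0.0, 1.0]] 0.9700510204081633
0.1 [ 153.20274449 -553.63907432  213.71502787] [ 9.90915541e-01  1.34483001e-01  8.42954812e-05 -8.39905642e-04] [-0.00177695 -0.71667568  0.16267433]
```

View pics/top0.png

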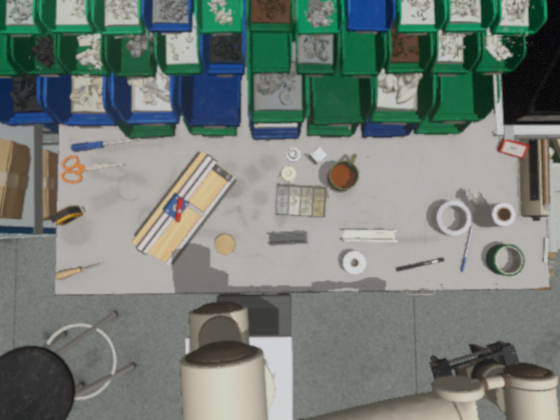

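View pics/side0.png

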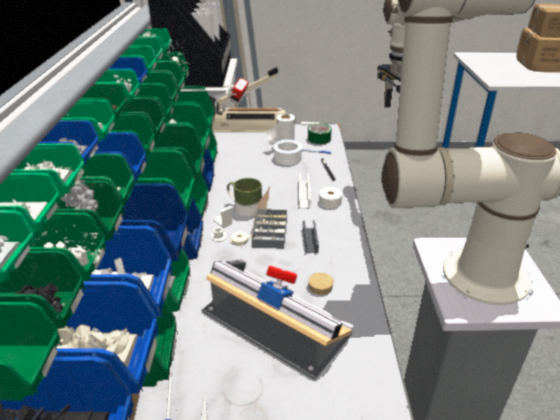

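Run:
```python
from h import *
c=dict(np.load('top0.npz'));P=cloud(c);im=c['img']
s=dict(np.load('side0.npz'));PS=cloud(s)
a=cv2.resize(im[140:275,120:250],None,fx=4,fy=4,interpolation=cv2.INTER_CUBIC)
b=cv2.resize(s['img'][245:385,195:360],None,fx=3.6,fy=3.6,interpolation=cv2.INTER_CUBIC)
h=min(a.shape[0],b.shape[0]);o=np.hstack([a[:h],b[:h]])
f=min(1,800/o.shape[1]);print(f,a.shape,b.shape);cv2.imwrite('pics/crop0.png',cv2.resize(o,None,fx=f,fy=f)[...,::-1])
print('bench z',np.median(P[270:285,200:500,2]),np.median(PS[380:410,190:320,2]))
hsv=cv2.cvtColor(im,cv2.COLOR_RGB2HSV);hs=cv2.cvtColor(s['img'],cv2.COLOR_RGB2HSV)
for nm,H,PP,roi in(('top',hsv,P,(150,260,130,240)),('side',hs,PS,(255,320,200,330))):
    m=np.zeros(H.shape[:2],bool);m[roi[0]:roi[1],roi[2]:roi[3]]=1
    red=m&((H[...,0]<6)|(H[...,0]>172))&(H[...,1]>150)&(H[...,2]>80)
    q=PP[red];print(nm,'red',red.sum(),q.mean(0).round(1),q.min(0).round(1),q.max(0).round(1),np.median(q,0).round(1))
    blu=m&(abs(H[...,0].astype(int)-110)<12)&(H[...,1]>130)
    q=PP[blu];print(nm,'blue',blu.sum(),np.median(q,0).round(1))
# objects on bench by height
for nm,PP,(x0,x1,y0,y1) in(('whiteT',P,(380,470,-420,-240)),('whiteS',PS,(380,470,-420,-240)),('darkT',P,(380,460,-200,-60))):
    m=(PP[...,0]>x0)&(PP[...,0]<x1)&(PP[...,1]>y0)&(PP[...,1]<y1)&(PP[...,2]>12)
    n,l,st,ce=cv2.connectedComponentsWithStats(m.astype(np.uint8))
    for i in range(1,n):
        if st[i,4]>40:
            q=PP[l==i];r=cv2.minAreaRect(q[:,:2].astype(np.float32));print(nm,st[i].tolist(),np.round(r[0],1),np.round(r[1],1),round(r[2],1),'z',np.percentile(q[:,2],[5,50,95]).round(1))
```

```text
0.718132854578097 (540, 520, 3) (504, 594, 3)
bench z 1.3047419555261968 -0.029049199563075945
top red 71 [524.5 143.9 149.6] [495.8 135.3 137.8] [551.5 153.3 158.1] [530.1 143.7 149.8]
top blue 48 [532.6 171.5 121.6]
side red 266 [522.8 164.8 152.2] [493.7 142.5 125.7] [553.1 927.6 827.1] [523.4 153.2 142.4]
side blue 454 [542.6 180.9 111.6]
whiteT [344, 230, 35, 2, 68] [ 463.4 -368.7] [101.1   3.2] 89.4 z [26.6 31.4 35.5]
whiteT [342, 239, 37, 3, 84] [ 435.2 -366.9] [104.5   6. ] 89.3 z [26.7 31.2 35. ]
whiteT [341, 250, 25, 10, 160] [ 393.5 -343.6] [25.7 68.7] 2.3 z [29.4 37.  41.3]
whiteS [299, 181, 2, 23, 41] [ 464.4 -365.4] [104.3   3.3] 88.1 z [22.5 30.4 33.4]
whiteS [308, 182, 3, 21, 42] [ 434.9 -363.7] [104.9   6.3] 87.2 z [15.4 30.  32.8]
whiteS [318, 187, 11, 19, 137] [ 394.1 -341.8] [27.4 71.9] 0.3 z [15.  33.7 38.9]
darkT [268, 233, 37, 3, 68] [ 455.7 -145.8] [106.7   6. ] 89.4 z [26.7 31.1 34.2]
darkT [269, 241, 36, 4, 77] [ 429.2 -147.1] [  6.3 103.9] 2.2 z [27.9 31.  34.7]
```

View pics/crop0.png

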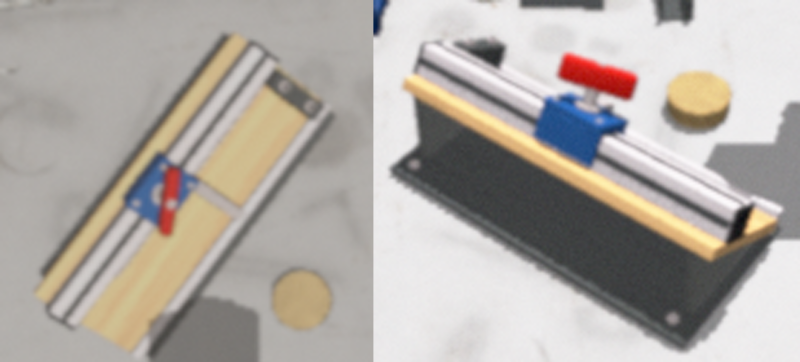

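```bash
cat > jig.py <<'E'
from h import *
c=dict(np.load('top0.npz'));P=cloud(c);im=c['img'];hsv=cv2.cvtColor(im,cv2.COLOR_RGB2HSV)
s=dict(np.load('side0.npz'));PS=cloud(s);hs=cv2.cvtColor(s['img'],cv2.COLOR_RGB2HSV)
m=np.zeros(im.shape[:2],np.uint8);m[140:275,120:250]=1
wood=(m>0)&(hsv[...,0]>10)&(hsv[...,0]<25)&(hsv[...,1]>70)&(hsv[...,2]>120)&(P[...,2]<90)&(P[...,2]>30)
n,l,st,ce=cv2.connectedComponentsWithStats(cv2.erode(wood.astype(np.uint8),np.ones((3,3))))
q=P[l>0]
for _ in range(5):
    o=q.mean(0);nrm=np.linalg.svd(q-o)[2][2];nrm*=np.sign(nrm[2]);q=q[abs((q-o)@nrm)<5]
if __name__=='__main__':
  print('n',nrm.round(3),'tilt',np.degrees(np.arccos(nrm[2])),'pts',len(q),'az',np.degrees(np.arctan2(-nrm[1],-nrm[0])))
  for i in range(1,n):
    if st[i,4]>20:print(st[i].tolist(),P[l==i].mean(0).round(1))
# jig footprint rect from height>25
H=(m>0)&(P[...,2]>30)&(P[...,2]<120)
n2,l2,st2,_=cv2.connectedComponentsWithStats(H.astype(np.uint8));i=1+st2[1:,4].argmax()
r=cv2.minAreaRect(P[l2==i][:,:2].astype(np.float32))
if __name__=='__main__':
  print('rect',np.round(r[0],1),np.round(r[1],1),r[2]);
  al=np.radians(r[2]);print(cv2.boxPoints(r).round(1).tolist())
  # white rail
  for nm,PP in(('T',P),('S',PS)):
    for b in((422,445),(455,472)):
      k=(PP[...,0]>b[0])&(PP[...,0]<b[1])&(PP[...,1]>-470)&(PP[...,1]<-240)&(PP[...,2]>22)&(PP[...,2]<42)
      w=PP[k];print(nm,len(w),w.mean(0).round(1),w[:,1].min().round(1),w[:,1].max().round(1),np.polyfit(w[:,1],w[:,0],1).round(3))
E
python3 jig.py
```

```text
n [-0.306 -0.408  0.86 ] tilt 30.689491188604798 pts 1300 az 53.137862094488284
[191, 172, 34, 38, 539] [584.7  82.8  49.8]
[151, 210, 47, 50, 785] [456.3 179.5  50. ]
rect [533.7 148.8] [117.7 328.4] 53.11699676513672
[[367.0, 200.3000030517578], [629.7000122070312, 3.200000047683716], [700.2999877929688, 97.30000305175781], [437.6000061035156, 294.3999938964844]]
T 116 [ 434.7 -391.1   30.9] -469.4 -315.4 [3.80000e-02 4.49756e+02]
T 101 [ 463.1 -393.    31.3] -468.9 -318.1 [1.20000e-02 4.67789e+02]
S 55 [ 435.9 -385.3   30.3] -468.5 -311.5 [2.0000e-02 4.4349e+02]
S 53 [ 463.8 -384.9   30.3] -469.5 -314.3 [3.80000e-02 4.78537e+02]
```

```bash
cat > bed.py <<'E'
from jig import *
a=np.radians(53.12);t=np.pi/6
B=np.stack([[np.cos(t)*np.cos(a),np.cos(t)*np.sin(a),.5],[-np.sin(a),np.cos(a),0],[-.5*np.cos(a),-.5*np.sin(a),np.cos(t)]],1)
E
python3 - <<'E'
from bed import *
bc=q.mean(0) # point on bed
# point on bed line z=35: provisional origin near
y=B[:,1];
O=np.array([597.,20.,35.]); O=O+ B[:,2]*((bc-O)@B[:,2]); O-= B[:,0]*((O[2]-35)/.5)
print('O',O)
for nm,PP,HH in(('T',P,hsv),('S',PS,hs)):
  b=(PP-O)@B
  k=(b[...,0]>-40)&(b[...,0]<140)&(b[...,1]>-50)&(b[...,1]<340)&(PP[...,2]>15)
  z=b[...,2]
  w=HH[...,1]>70
  bl=(abs(HH[...,0].astype(int)-110)<12)&(HH[...,1]>130)
  g=lambda mm:(mm.sum(),)+tuple(np.percentile(b[mm],[2,25,50,75,98],axis=0).round(1).T.tolist()) if mm.sum()>5 else 0
  print(nm,'endblock',g(k&(z>24)&(b[...,0]<58)&(b[...,1]<20)))
  print('ledge white',g(k&(HH[...,1]<40)&(HH[...,2]>130)&(b[...,0]<15)&(z<20)&(b[...,1]>20)&(b[...,1]<250)))
  print('slot',g(k&(z>22)&(z<36)&(b[...,0]>50)&(b[...,1]<60)&~bl))
  print('blue',g(k&bl&(z>32)))
  print('bedz',g(k&w&~bl&(b[...,0]>12)&(b[...,0]<60)&(z<15)&(b[...,1]>20)&(b[...,1]<250)))
  red=((HH[...,0]<6)|(HH[...,0]>172))&(HH[...,1]>120)&k&(z>45)
  r=b[red];print('red',g(red));rr=cv2.minAreaRect(r[:,:2].astype(np.float32));print(rr)
  arm=k&(HH[...,1]<60)&(z>18)&(z<38)&(b[...,0]<60)&(b[...,1]>40);print('arm',g(arm))
E
```

```text
O [607.3063797   33.73679296  35.        ]
T endblock (np.int64(117), [8.5, 20.8, 33.4, 45.6, 56.4], [-29.0, -24.3, -19.0, -14.2, -9.7], [27.4, 30.8, 32.8, 34.0, 38.9])
ledge white (np.int64(246), [-7.5, -4.2, -1.7, 0.4, 2.7], [25.4, 78.2, 142.6, 197.1, 242.1], [2.0, 5.8, 7.4, 8.9, 11.8])
slot (np.int64(416), [56.2, 78.3, 87.4, 95.6, 102.7], [-34.1, -16.4, 6.4, 32.6, 57.8], [24.5, 28.5, 30.1, 31.7, 34.7])
blue (np.int64(48), [82.5, 91.6, 102.0, 105.0, 107.7], [123.1, 133.6, 145.5, 152.0, 157.8], [37.9, 39.7, 41.6, 43.0, 45.6])
bedz (np.int64(1063), [12.9, 23.0, 33.9, 45.0, 56.7], [24.0, 71.8, 143.4, 200.9, 246.3], [-4.6, -1.5, 0.1, 1.7, 4.6])
red (np.int64(84), [74.9, 82.3, 91.8, 98.6, 105.5], [107.4, 118.3, 128.2, 147.1, 158.2], [67.0, 77.6, 80.4, 82.3, 85.1])
((89.34962463378906, 132.35870361328125), (9.680323600769043, 59.991695404052734), 30.50568389892578)
arm (np.int64(80), [7.9, 19.9, 33.4, 46.1, 58.1], [104.7, 107.4, 110.5, 113.3, 116.3], [20.9, 27.2, 28.7, 30.0, 32.9])
S endblock (np.int64(77), [10.0, 22.1, 31.5, 46.6, 57.6], [-24.1, -16.5, -10.6, -8.9, -7.4], [24.7, 28.5, 31.1, 31.7, 35.5])
ledge white (np.int64(184), [-6.9, -1.8, 0.6, 2.3, 4.9], [24.9, 144.2, 181.2, 214.8, 246.9], [2.0, 4.4, 6.0, 6.7, 8.2])
slot (np.int64(310), [53.5, 79.1, 94.0, 101.0, 104.6], [-33.0, -14.7, 5.8, 33.5, 57.9], [22.3, 27.0, 28.9, 29.5, 34.3])
blue (np.int64(173), [76.9, 93.4, 106.9, 109.0, 111.6], [112.8, 127.6, 146.7, 160.0, 165.7], [32.2, 35.3, 38.3, 40.2, 41.2])
bedz 0
red (np.int64(278), [76.3, 84.8, 92.5, 99.8, 107.9], [113.5, 125.8, 138.7, 152.3, 164.5], [60.2, 65.1, 70.2, 75.8, 79.8])
((91.83209228515625, 139.01254272460938), (10.910429954528809, 61.760746002197266), 28.338638305664062)
arm (np.int64(24), [6.0, 11.2, 16.3, 23.4, 30.8], [108.0, 112.7, 116.4, 117.9, 118.9], [21.4, 26.4, 28.2, 28.7, 30.0])
```

```bash
cat > go.py <<'E'
from h import *
a=np.radians(53.12);t=np.pi/6
B=np.stack([[np.cos(t)*np.cos(a),np.cos(t)*np.sin(a),.5],[-np.sin(a),np.cos(a),0],[-.5*np.cos(a),-.5*np.sin(a),np.cos(t)]],1)
O=np.array([607.3,33.7,35.])
xh=np.array([np.cos(a),np.sin(a),0])
# edges: 2 mm up-slope kept level (z=35) and 9 mm along -y
O=O+xh*1.7+B[:,1]*-9
def w(b): return O+B@np.array(b,float)
def rel(p,az,label=''):
    """shift in tool axes (mm) and turn (deg) from the present pose to TCP p with tool x azimuth az"""
    s=bot.sense();r=R.from_quat(s['tool_rot']);T=r.as_matrix()
    d=T.T@(np.array(p)-s['ee_pos']);a0=np.degrees(np.arctan2(T[1,0],T[0,0]))
    print(label,'to',np.round(p,1),'shift',np.round(d,1),'turn',round((a0-az+180)%360-180,1),'| t',round(s['time_s'],2),'F',np.round(s['force'],1),'op',round(s['opening'],3),'q6',round(s['joint_positions'][5],2))
E
python3 - <<'E'
from go import *
print('O',O); K=w([86,142,69.5]);print('K',K)
th=np.radians(-60.5);wd=B@[np.cos(th),np.sin(th),0];az=np.degrees(np.arctan2(wd[1],wd[0]));print('wing az',az,wd)
rel(K+[0,0,120-16],az,'above');rel(K+[0,0,-16],az,'grip')
s=bot.sense();print(R.from_quat(s['tool_rot']).as_matrix().round(3).tolist())
E
```

```text
O [615.51928754  29.65855072  35.        ]
K [525.77682606 146.65692365 138.18876556]
wing az -10.776365811860414 [ 0.95212341 -0.18122025  0.24621178]
above to [525.8 146.7 242.2] shift [ 545.8 -575.7  -27.3] turn 26.2 | t 0.1 F [-0.  -0.7  0.2] op 1.001 q6 -0.21
grip to [525.8 146.7 122.2] shift [ 545.7 -575.5   92.7] turn 26.2 | t 0.1 F [-0.  -0.7  0.2] op 1.001 q6 -0.21
[[0.964, 0.267, -0.0], [0.267, -0.964, 0.002], [0.0, -0.002, -1.0]]
```

```bash
python3 -m creep '[[0.546,-0.576,-0.027,26,0.6],[0.546,-0.576,-0.027,26,0.6],[0.546,-0.576,-0.027,26,0.6],[0.546,-0.576,-0.027,26,0.6],[0.546,-0.576,-0.027,26,0.6],[0.546,-0.576,-0.027,26,0.6],[0.546,-0.576,-0.027,26,0.6],[0.546,-0.576,-0.027,26,0.6]]' 20
python3 - <<'E'
from go import *
K=w([86,142,69.5])
rel(K+[0,0,104],-10.8,'above');rel(K+[0,0,-16],-10.8,'grip')
E
```

```text
time_s: 1.1
ee_pos: [388.3, -111.0, 231.6]
tool_rot: [0.996, -0.092, 0.0, 0.0]
force: [1.3, -1.4, 0.3]
opening: 0.601
above to [525.8 146.7 242.2] shift [  87.9 -278.5  -10.7] turn 0.2 | t 1.1 F [ 1.3 -1.4  0.3] op 0.601 q6 1.18
grip to [525.8 146.7 122.2] shift [  87.8 -278.6  109.3] turn 0.2 | t 1.1 F [ 1.3 -1.4  0.3] op 0.601 q6 1.18
```

```bash
python3 -m creep '[[0.088,-0.279,-0.011,0,0.6],[0.088,-0.279,-0.011,0,0.6],[0.088,-0.279,-0.011,0,0.6],[0.088,-0.279,-0.011,0,0.6],[0.088,-0.279,-0.011,0,0.6],[0.088,-0.279,-0.011,0,0.6]]'
python3 - <<'E'
from go import *
K=w([86,142,69.5])
rel(K+[0,0,104],-10.8,'above');rel(K+[0,0,-16],-10.8,'grip')
c=cap('top');a=cv2.resize(c['img'][140:275,120:260],None,fx=4,fy=4,interpolation=cv2.INTER_CUBIC)
c=cap('side');b=cv2.resize(c['img'][205:340,195:335],None,fx=4,fy=4,interpolation=cv2.INTER_CUBIC)
cv2.imwrite('pics/k1.png',cv2.resize(np.hstack([a,b]),None,fx=.7,fy=.7)[...,::-1])
E
```

```text
time_s: 1.85
ee_pos: [525.6, 147.5, 241.8]
tool_rot: [0.996, -0.09, -0.001, -0.0]
force: [0.6, -1.3, 0.4]
opening: 0.599
above to [525.8 146.7 242.2] shift [ 0.3  0.8 -0.4] turn 0.5 | t 1.85 F [ 0.6 -1.3  0.4] op 0.599 q6 1.8
grip to [525.8 146.7 122.2] shift [  0.5   0.8 119.6] turn 0.5 | t 1.85 F [ 0.6 -1.3  0.4] op 0.599 q6 1.8
```

View pics/k1.png

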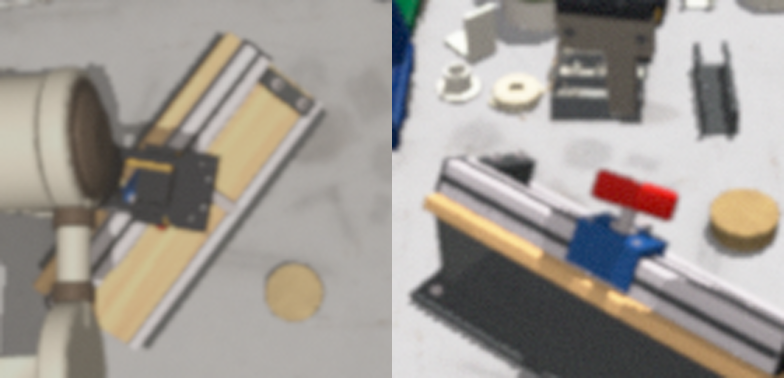

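```bash
python3 -m creep '[[0,0.001,0.05,0,0.45],[0,0.001,0.09,0,0.45],[0,0.001,0.112,0,0.45],[0,0.001,0.112,0,0.45],[0,0.001,0.112,0,0.1],[0,0.001,0.112,0,0.1],[0,0.001,0.112,0,0.1],[0,0.001,0.112,0,0.1]]' 15
```

```text
time_s: 2.95
ee_pos: [526.7, 145.6, 132.4]
tool_rot: [0.996, -0.092, 0.002, -0.002]
force: [0.7, 5.8, 0.6]
opening: 0.217
```

```bash
python3 -m creep '[[0,0,0,-8,0.1],[0,0,0,-16,0.1],[0,0,0,-24,0.1],[0,0,0,-32,0.1],[0,0,0,-40,0.1],[0,0,0,-48,0.1],[0,0,0,-56,0.1],[0,0,0,-64,0.1]]' 20;python3 -m creep '[[0,0,0,-2,0.1],[0,0,0,-3,0.1],[0,0,0,-3,0.1]]'
python3 - <<'E'
from go import *
K=w([86,142,69.5]);rel(K+[0,0,-8],53.1,'');print(bot.sense()['ft_torque'])
E
```

```text
time_s: 3.95
ee_pos: [527.2, 145.4, 133.0]
tool_rot: [0.892, 0.452, 0.003, 0.0]
force: [2.4, 2.9, 3.1]
opening: 0.142
time_s: 4.32
ee_pos: [527.3, 145.1, 132.9]
tool_rot: [0.882, 0.472, 0.003, 0.0]
force: [1.9, 5.0, 6.3]
opening: 0.145
 to [525.8 146.7 130.2] shift [ 0.4 -2.2  2.7] turn 3.2 | t 4.33 F [1.9 5.  6.3] op 0.145 q6 0.63
[ 0.99902675 -0.42666817 -0.50107983]
```

```bash
python3 -m creep '[[0,0,0,3,0.1],[0.001,-0.02,0,3,0.1],[0.002,-0.04,0,3,0.1],[0.003,-0.06,0,3,0.1],[0.004,-0.08,0,3,0.1],[0.005,-0.095,0,3,0.1],[0.005,-0.095,0,3,0.1]]'
python3 - <<'E'
from go import *
K=w([86,142+95,69.5]);rel(K+[0,0,-8],53.1,'')
E
```

```text
time_s: 5.2
ee_pos: [451.0, 203.1, 132.9]
tool_rot: [0.893, 0.449, 0.004, -0.0]
force: [4.2, 7.6, 3.5]
opening: 0.135
 to [449.8 203.7 130.2] shift [-0.2 -1.3  2.7] turn 0.3 | t 5.2 F [4.2 7.6 3.5] op 0.135 q6 0.81
```

```bash
python3 -m creep '[[0,0,0,0,0.4],[0,0,0,0,0.4],[0,0,-0.05,0,0.4],[0,0,-0.1,0,0.4]]' 30
python3 - <<'E'
from go import *
rel([433.2,-393,150],88.5,'abv')
E
```

```text
time_s: 5.7
ee_pos: [447.9, 200.1, 230.7]
tool_rot: [0.893, 0.449, -0.002, -0.0]
force: [0.6, 0.6, -0.3]
opening: 0.398
abv to [ 433.2 -393.   150. ] shift [-484.7  342.    81.6] turn -35.1 | t 5.7 F [ 0.6  0.6 -0.3] op 0.398 q6 0.81
```

```bash
python3 -m creep '[[-0.485,0.342,0,-35,0.3],[-0.485,0.342,0,-35,0.3],[-0.485,0.342,0,-35,0.3],[-0.485,0.342,0,-35,0.3],[-0.485,0.342,0,-35,0.3],[-0.485,0.342,0,-35,0.3],[-0.485,0.342,0,-35,0.18],[-0.485,0.342,0,-35,0.18]]'
python3 - <<'E'
from go import *
rel([433.2,-393,150],88.5,'abv')
for n in('top','side'):
    c=cap(n);np.savez(n+'1.npz',**c)
P=cloud(dict(np.load('top1.npz')))
i=np.load('top1.npz')['img'];H=cv2.cvtColor(i,cv2.COLOR_RGB2HSV)
b=(P-O)@B
arm=(H[...,1]<60)&(b[...,2]>18)&(b[...,2]<38)&(b[...,0]<58)&(b[...,0]>5)&(b[...,1]>40)&(b[...,1]<300)
print('arm y',np.percentile(b[arm][:,1],[2,50,98]) if arm.sum() else 0)
a=cv2.resize(i[140:275,120:260],None,fx=4,fy=4,interpolation=cv2.INTER_CUBIC)
s=np.load('side1.npz')['img'];s=cv2.resize(s[205:340,195:335],None,fx=4,fy=4,interpolation=cv2.INTER_CUBIC)
cv2.imwrite('pics/k2.png',cv2.resize(np.hstack([a,s]),None,fx=.7,fy=.7)[...,::-1])
E
```

```text
time_s: 6.7
ee_pos: [437.1, -271.5, 230.2]
tool_rot: [0.717, 0.697, -0.0, -0.001]
force: [1.2, 0.0, 0.8]
opening: 0.18
abv to [ 433.2 -393.   150. ] shift [-121.6   -0.4   80.2] turn -0.1 | t 6.7 F [1.2 0.  0.8] op 0.18 q6 -0.76
arm y [203.4948994  208.94402735 215.47443813]
```

View pics/k2.png

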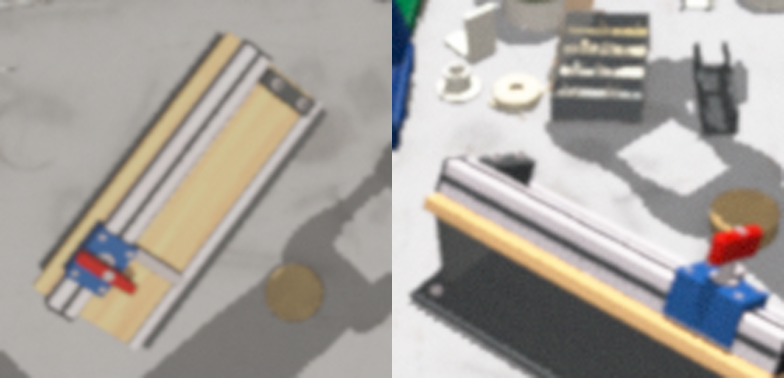

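```bash
python3 -m creep '[[-0.06,0,0.02,0,0.18],[-0.12,0,0.06,0,0.18],[-0.1216,0,0.11,0,0.18],[-0.1216,0,0.15,0,0.18],[-0.1216,0,0.15,0,0.18]]'
python3 - <<'E'
from go import *
rel([433.2,-393,18],88.5,'grip')
c=cap('top');a=cv2.resize(c['img'][205:285,320:430],None,fx=5,fy=5,interpolation=cv2.INTER_CUBIC)
d=cap('side');b=cv2.resize(d['img'][140:220,260:370],None,fx=5,fy=5,interpolation=cv2.INTER_CUBIC)
cv2.imwrite('pics/k3.png',cv2.resize(np.hstack([a,b]),None,fx=.72,fy=.72)[...,::-1])
E
```

```text
time_s: 7.42
ee_pos: [432.7, -387.6, 76.6]
tool_rot: [0.717, 0.697, 0.001, -0.005]
force: [-0.5, 0.2, -0.5]
opening: 0.181
grip to [ 433.2 -393.    18. ] shift [-5.9  1.  58.6] turn -0.1 | t 7.42 F [-0.5  0.2 -0.5] op 0.181 q6 -0.91
```

View pics/k3.png

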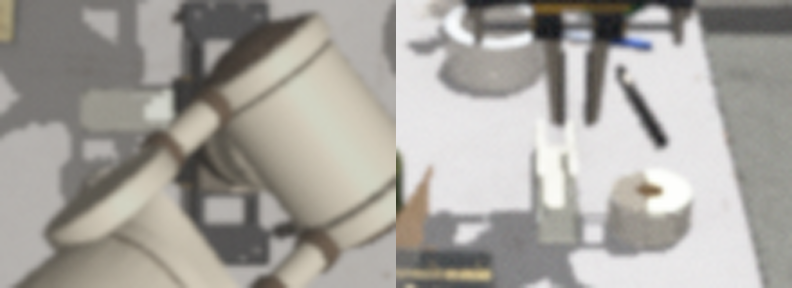

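```bash
python3 -m creep '[[-0.003,0,0.03,0,0.18],[-0.005,0,0.045,0,0.18],[-0.005,0,0.058,0,0.18],[-0.005,0,0.058,0,0.18],[-0.005,0,0.058,0,0],[-0.005,0,0.058,0,0],[-0.005,0,0.058,0,0]]' 30
```

```text
time_s: 8.4
ee_pos: [435.1, -396.3, 23.5]
tool_rot: [0.717, 0.698, -0.0, 0.001]
force: [-1.6, 0.1, 3.9]
opening: 0.059
```

```bash
python3 -m creep '[[0,0,0,0,0],[0,0,0,0,0]]'
python3 - <<'E'
from go import *
rel([433.2,-393,18],88.5,'grip')
d=cap('side');b=cv2.resize(d['img'][140:220,260:370],None,fx=6,fy=6,interpolation=cv2.INTER_CUBIC)
cv2.imwrite('pics/k4.png',b[...,::-1])
E
```

```text
time_s: 8.65
ee_pos: [435.2, -396.3, 23.5]
tool_rot: [0.717, 0.698, -0.0, 0.001]
force: [-1.4, 0.8, 6.2]
opening: 0.054
grip to [ 433.2 -393.    18. ] shift [ 3.3 -2.1  5.5] turn -0.0 | t 8.65 F [-1.4  0.8  6.2] op 0.054 q6 -0.92
```

View pics/k4.png

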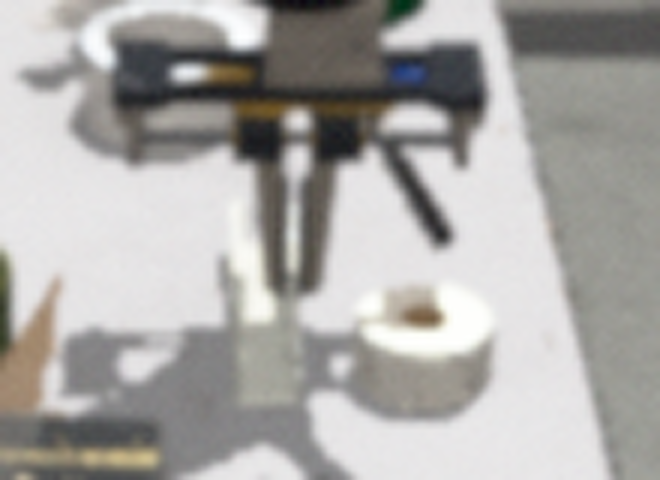

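```bash
python3 -m creep '[[0,0,-0.006,0,0],[0,0,-0.012,0,0],[0,0,-0.03,0,0],[0,0,-0.06,0,0],[0,0,-0.08,0,0],[0,0,-0.08,0,0]]'
python3 - <<'E'
from go import *
rel([433.2,-393,18],88.5,'grip')
d=cap('side');b=cv2.resize(d['img'][120:210,250:360],None,fx=6,fy=6,interpolation=cv2.INTER_CUBIC)
cv2.imwrite('pics/k5.png',b[...,::-1])
E
```

```text
time_s: 9.45
ee_pos: [435.9, -397.2, 105.2]
tool_rot: [0.717, 0.698, -0.0, 0.002]
force: [0.6, -0.7, -1.9]
opening: 0.057
grip to [ 433.2 -393.    18. ] shift [ 4.5 -3.  87.2] turn -0.0 | t 9.45 F [ 0.6 -0.7 -1.9] op 0.057 q6 -0.92
```

View pics/k5.png

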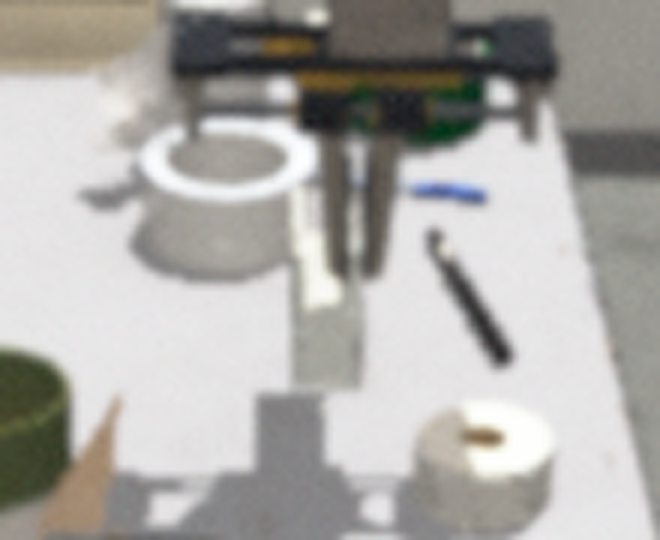

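Run:
```python
from go import *
print(bot.sense()['ee_pos'].round(1))
for n in('side','top'):
    c=cap(n);P=cloud(c);H=cv2.cvtColor(c['img'],cv2.COLOR_RGB2HSV)
    k=(H[...,1]<50)&(H[...,2]>110)&(P[...,0]>420)&(P[...,0]<485)&(P[...,1]<-290)&(P[...,1]>-500)&(P[...,2]>70)&(P[...,2]<135)
    l=cv2.connectedComponentsWithStats(k.astype(np.uint8));i=1+l[2][1:,4].argmax();q=P[l[1]==i];print(n,len(q))
    for ax in range(3):print(np.percentile(q[:,ax],[1,10,50,90,99]).round(1))
    e=q[q[:,1]>np.percentile(q[:,1],99)-6]; print('end face',e.min(0).round(1),e.max(0).round(1),np.polyfit(e[:,0],e[:,2],1).round(2))
    for lo,hi in((425,442),(458,475)):
        w=q[(q[:,0]>lo)&(q[:,0]<hi)&(q[:,2]>105)]
        if len(w)>5: print(lo,len(w),w.mean(0).round(1),'dx/dy',np.polyfit(w[:,1],w[:,0],1)[0].round(3),'dz/dy',np.polyfit(w[:,1],w[:,2],1)[0].round(3))
```

```text
[ 435.1 -396.2  103.4]
side 352
[421.  435.9 451.8 468.1 471. ]
[-474.4 -440.3 -380.8 -321.6 -314.4]
[ 79.6  82.   86.3 112.9 131.6]
end face [ 435.9 -319.9   80.4] [ 471.6 -309.1  111.9] [-8.0000e-02  1.2713e+02]
425 58 [ 436.6 -375.3  111.7] dx/dy 0.045 dz/dy -0.017
458 52 [ 465.1 -389.4  111.3] dx/dy 0.032 dz/dy 0.003
top 311
[435.8 438.7 452.5 464.2 467.4]
[-386.8 -378.4 -349.5 -319.3 -315. ]
[ 78.4  80.6  84.4 111.1 113.6]
end face [ 436.3 -320.9   79.1] [ 470.3 -314.2  111.4] [-1.300e-01  1.506e+02]
425 45 [ 437.5 -346.4  109.9] dx/dy 0.009 dz/dy -0.021
458 48 [ 465.2 -349.   111. ] dx/dy 0.012 dz/dy -0.003
```

```bash
cat >> go.py <<'E'
PL=w([38,87.5,2])-xh*33.75+np.array([0,0,22.5])
E
python3 -m creep '[[0,0,-0.05,0,0],[0,0,-0.1,0,0],[0,0,-0.1,0,0]]'
python3 - <<'E'
from go import *
rel(PL+[0,0,80],143.1,'abv')
E
```

```text
time_s: 9.98
ee_pos: [436.3, -397.8, 206.5]
tool_rot: [0.717, 0.698, -0.001, 0.004]
force: [-0.1, 0.2, -2.4]
opening: 0.058
abv to [544.4  80.7 158.2] shift [481.5  95.   45.9] turn -54.6 | t 9.97 F [-0.1  0.2 -2.4] op 0.058 q6 -0.92
```

```bash
python3 -m creep '[[0.04,0.008,0,-5,0],[0.09,0.018,0,-11,0],[0.14,0.028,0,-17,0],[0.19,0.038,0,-23,0],[0.24,0.048,0,-29,0],[0.29,0.058,0,-35,0],[0.34,0.068,0,-41,0],[0.39,0.077,0,-47,0]]'
python3 - <<'E'
from go import *
rel(PL+[0,0,60],143.1,'abv')
E
```

```text
time_s: 10.98
ee_pos: [521.0, -6.0, 199.9]
tool_rot: [0.377, 0.926, -0.0, -0.002]
force: [0.4, 0.3, -1.2]
opening: 0.059
abv to [544.4  80.7 138.2] shift [43.7 78.5 61.6] turn -7.5 | t 10.97 F [ 0.4  0.3 -1.2] op 0.059 q6 -1.04
```

```bash
python3 -m creep '[[0.02,0.035,0,-4,0],[0.044,0.0785,0,-7.5,0],[0.044,0.0785,0.03,-7.5,0],[0.044,0.0785,0.062,-7.5,0],[0.044,0.0785,0.062,-7.5,0],[0.044,0.0785,0.062,-7.5,0]]'
python3 - <<'E'
from go import *
rel(PL,143.1,'place')
T=bot.sense()['ee_pos']
print('tcp bed',((T-O)@B).round(1))
for n in('top','side'):
    c=cap(n);P=cloud(c);H=cv2.cvtColor(c['img'],cv2.COLOR_RGB2HSV);b=(P-O)@B
    # rail points in level rail frame: u uphill horizontal, v along by, z
    d=P-T;f=np.stack([d@xh,d@B[:,1],d[...,2]],-1)
    k=(H[...,1]<60)&(H[...,2]>110)&(abs(f[...,1])<100)&(f[...,0]>-15)&(f[...,0]<48)&(f[...,2]>-30)&(f[...,2]<14)
    q=f[k];print(n,len(q),[np.percentile(q[:,i],[1,10,50,90,99]).round(1).tolist() for i in range(3)])
    img=c['img'][130:280,110:270] if n=='top' else c['img'][195:345,190:350]
    im=cv2.resize(img,None,fx=2.5,fy=2.5,interpolation=cv2.INTER_CUBIC); o=im if n=='top' else np.hstack([o,im])
cv2.imwrite('pics/k6.png',o[...,::-1])
E
```

```text
time_s: 11.72
ee_pos: [545.9, 78.7, 140.6]
tool_rot: [0.318, 0.948, -0.0, -0.0]
force: [-0.1, -0.2, -1.1]
opening: 0.059
place to [544.4  80.7  78.2] shift [ 2.4  0.8 62.3] turn -0.2 | t 11.72 F [-0.1 -0.2 -1.1] op 0.059 q6 -1.0
tcp bed [50.5 85.1 92.7]
top 303 [[-2.6, -0.8, 17.7, 29.7, 32.2], [-79.7, -74.7, -48.2, 72.7, 77.2], [-23.4, -21.3, -16.7, 8.9, 11.3]]
side 1218 [[-1.1, 0.8, 31.8, 35.1, 36.5], [-77.9, -59.8, 15.9, 71.4, 80.0], [-21.2, -17.7, -4.6, 8.3, 10.0]]
```

View pics/k6.png

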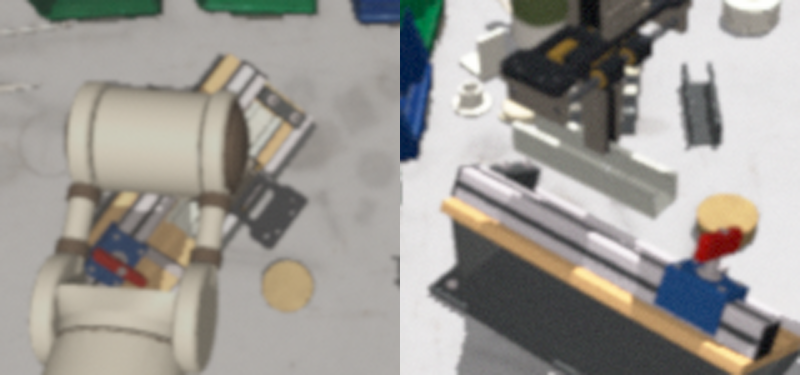

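```bash
python3 -m creep '[[0.005,0.001,0.02,0,0],[0.005,0.001,0.04,0,0],[0.005,0.001,0.052,0,0],[0.005,0.001,0.056,0,0],[0.005,0.001,0.056,0,0]]';python3 -m creep '[[0,0,0.003,0,0],[0,0,0.005,0,0],[0,0,0.005,0,0]]'
python3 - <<'E'
from go import *
rel(PL,143.1,'place')
E
```

```text
time_s: 12.45
ee_pos: [543.0, 82.5, 85.2]
tool_rot: [0.318, 0.948, 0.0, 0.0]
force: [0.5, -0.3, -1.2]
opening: 0.061
time_s: 12.82
ee_pos: [542.6, 82.6, 79.6]
tool_rot: [0.318, 0.948, -0.0, -0.0]
force: [-0.1, -0.9, -0.6]
opening: 0.057
place to [544.4  80.7  78.2] shift [-2.6 -0.4  1.4] turn -0.1 | t 12.82 F [-0.1 -0.9 -0.6] op 0.057 q6 -0.99
```

```bash
python3 -m creep '[[0,0,0.002,0,0],[0,0,0.002,0,0]]';python3 -m creep '[[0,0,0.002,0,0],[0,0,0.002,0,0]]'
```

```text
time_s: 13.08
ee_pos: [542.4, 82.6, 77.5]
tool_rot: [0.318, 0.948, -0.0, -0.0]
force: [0.1, -0.2, -2.0]
opening: 0.058
time_s: 13.32
ee_pos: [542.6, 82.4, 75.7]
tool_rot: [0.318, 0.948, -0.0, -0.0]
force: [-0.6, -1.3, -0.1]
opening: 0.056
```

```bash
python3 -m creep '[[0,0,0.002,0,0],[0,0,0.002,0,0],[0,-0.003,0.002,0,0.1],[0,-0.006,0.002,0,0.2],[0,-0.008,0.002,0,0.28],[0,-0.008,0.002,0,0.28],[0,-0.008,-0.004,0,0.28],[0,-0.008,-0.01,0,0.28]]';python3 -m creep '[[0,0,-0.02,0,0.28],[0,0,-0.05,0,0.28],[0,0,-0.1,0,0.28]]'
python3 - <<'E'
from go import *
for n in('top','side'):
    c=cap(n);np.savez(n+'2.npz',**c)
    img=c['img'][130:280,110:270] if n=='top' else c['img'][195:345,190:350]
    im=cv2.resize(img,None,fx=2.5,fy=2.5,interpolation=cv2.INTER_CUBIC); o=im if n=='top' else np.hstack([o,im])
cv2.imwrite('pics/k7.png',o[...,::-1])
E
```

```text
time_s: 14.32
ee_pos: [538.1, 76.5, 86.0]
tool_rot: [0.318, 0.948, 0.0, 0.0]
force: [0.2, -0.1, 0.1]
opening: 0.277
time_s: 14.7
ee_pos: [536.6, 76.6, 185.2]
tool_rot: [0.318, 0.948, -0.0, -0.002]
force: [1.5, -0.4, -0.1]
opening: 0.278
```

View pics/k7.png

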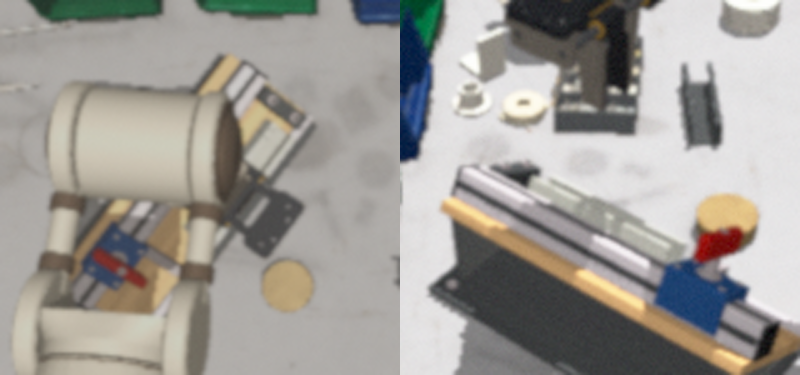

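Run:
```python
from go import *
rel([449.5,204,225],53.1,'abv')
```

```text
abv to [449.5 204.  225. ] shift [150.3  46.6 -33.9] turn 89.9 | t 14.8 F [ 0.1  0.2 -0.3] op 0.282 q6 -1.01
```

```bash
python3 -m creep '[[0,0,-0.034,10,0.4],[0.03,0.01,-0.034,20,0.4],[0.06,0.02,-0.034,30,0.4],[0.09,0.03,-0.034,40,0.4],[0.12,0.04,-0.034,50,0.4],[0.15,0.046,-0.034,60,0.4],[0.15,0.046,-0.034,70,0.4],[0.15,0.046,-0.034,80,0.4]]';python3 -m creep '[[0,0,0,10,0.4],[0,0,0,10,0.4]]'
python3 - <<'E'
from go import *
rel([449.5,204,132],53.1,'grip')
for n in('top','side'):
    c=cap(n);np.savez(n+'3.npz',**c);P=cloud(c);H=cv2.cvtColor(c['img'],cv2.COLOR_RGB2HSV);b=(P-O)@B
    k=(H[...,1]<45)&(H[...,2]>110)&(b[...,0]>-12)&(b[...,0]<62)&(b[...,1]>-5)&(b[...,1]<195)&(b[...,2]>15)&(b[...,2]<45)
    q=b[k];print(n,len(q),[np.percentile(q[:,i],[1,10,50,90,99]).round(1).tolist() for i in range(3)])
    for lo,hi in((-12,16),(20,50)):
        e=q[(q[:,0]>lo)&(q[:,0]<hi)];
        if len(e)>10: print('wall',len(e),np.median(e,0).round(1),'dx/dy',np.polyfit(e[:,1],e[:,0],1)[0].round(3),e[:,1].min().round(1),e[:,1].max().round(1))
    fl=(H[...,1]<45)&(H[...,2]>110)&(b[...,0]>8)&(b[...,0]<28)&(b[...,1]>0)&(b[...,1]<195)&(b[...,2]<15);print('floor',fl.sum(),np.median(b[fl],0).round(1),np.polyfit(b[fl][:,0],b[fl][:,2],1).round(2) if fl.sum()>9 else '')
    img=c['img'][130:280,110:270] if n=='top' else c['img'][195:345,190:350]
    im=cv2.resize(img,None,fx=2.5,fy=2.5,interpolation=cv2.INTER_CUBIC); o=im if n=='top' else np.hstack([o,im])
cv2.imwrite('pics/k8.png',o[...,::-1])
E
```

```text
time_s: 15.8
ee_pos: [445.3, 203.9, 219.2]
tool_rot: [0.854, 0.52, 0.0, -0.0]
force: [0.5, -0.8, -0.1]
opening: 0.4
time_s: 16.05
ee_pos: [445.6, 203.5, 219.2]
tool_rot: [0.895, 0.447, -0.0, -0.0]
force: [-0.2, 0.1, -0.3]
opening: 0.401
grip to [449.5 204.  132. ] shift [ 2.8  2.8 87.2] turn -0.0 | t 16.05 F [-0.2  0.1 -0.3] op 0.401 q6 0.83
top 361 [[1.2, 3.5, 31.0, 36.5, 42.2], [-3.2, 21.9, 85.4, 149.8, 165.8], [15.3, 18.3, 29.4, 33.3, 36.4]]
wall 151 [ 4.8 89.3 30.2] dx/dy 0.004 -3.9 168.9
wall 206 [35.1 84.5 28.9] dx/dy -0.0 -4.2 166.6
floor 226 [14.4 91.4  3.1] [0.05 2.29]
side 676 [[-1.0, 1.9, 33.2, 36.9, 39.2], [-0.8, 24.4, 93.0, 157.9, 169.5], [16.3, 18.7, 24.8, 29.9, 31.4]]
wall 267 [ 3.6 93.9 25.4] dx/dy -0.003 -4.9 170.8
wall 406 [35.1 92.8 24.3] dx/dy 0.007 -5.0 170.3
floor 0 [nan nan nan]
  return _methods._mean(a, axis=axis, dtype=dtype,
  ret = um.true_divide(
```

View pics/k8.png

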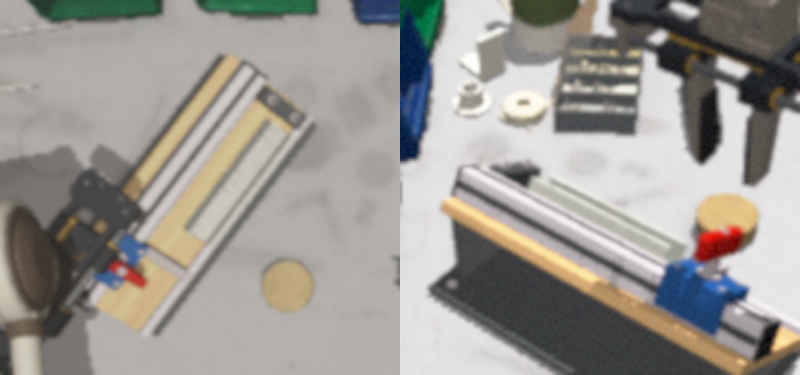

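```bash
python3 -m creep '[[0.002,0.002,0.04,0,0.4],[0.003,0.003,0.08,0,0.4],[0.003,0.003,0.087,0,0.4],[0.003,0.003,0.087,0,0.4],[0.003,0.003,0.087,0,0.05],[0.003,0.003,0.087,0,0.05],[0.003,0.003,0.087,0,0.05]]' 25;python3 -m creep '[[0,0.01,0,0,0.05],[0,0.02,0,0,0.05],[0,0.028,0,0,0.05],[0,0.034,0,0,0.05],[0,0.037,0,0,0.05],[0,0.04,0,0,0.05],[0,0.04,0,0,0.05]]';python3 - <<'E'
from go import *
s=bot.sense();print('y bed tcp',((s['ee_pos']-O)@B).round(1),'F along by',s['force']@B[:,1]);rel([449.5,204,132],53.1)
E
```

```text
time_s: 17.02
ee_pos: [450.8, 204.0, 133.8]
tool_rot: [0.895, 0.446, 0.001, 0.0]
force: [0.4, -0.4, 3.7]
opening: 0.14
time_s: 17.9
ee_pos: [482.7, 179.7, 133.8]
tool_rot: [0.895, 0.446, 0.001, 0.0]
force: [-1.2, 0.7, 5.8]
opening: 0.139
y bed tcp [ 84.3 196.3  65.4] F along by 1.4035736826031269
 to [449.5 204.  132. ] shift [ -0.6 -41.2   1.7] turn -0.2 | t 17.9 F [-1.2  0.7  5.8] op 0.139 q6 0.77
```

```bash
for i in 1; do python3 -m creep '[[0,0.002,0,0,0.05],[0,0.004,0,0,0.05],[0,0.004,0,0,0.05]]';python3 -m creep '[[0,0.002,0,0,0.05],[0,0.003,0,0,0.05],[0,0.003,0,0,0.05]]';python3 -m creep '[[0,0.001,0,0,0.05],[0,0.002,0,0,0.05],[0,0.002,0,0,0.05]]'; done;python3 - <<'E'
from go import *
s=bot.sense();print('y bed tcp',((s['ee_pos']-O)@B).round(1),'F along by',s['force']@B[:,1])
E
```

```text
time_s: 18.27
ee_pos: [485.7, 177.4, 133.8]
tool_rot: [0.895, 0.446, 0.001, -0.0]
force: [-2.4, 1.6, 6.8]
opening: 0.142
time_s: 18.65
ee_pos: [487.8, 175.9, 133.8]
tool_rot: [0.895, 0.446, 0.0, -0.0]
force: [-3.4, 0.8, 6.8]
opening: 0.138
time_s: 19.02
ee_pos: [487.9, 175.8, 133.7]
tool_rot: [0.895, 0.446, -0.001, -0.002]
force: [-8.5, 4.8, 9.5]
opening: 0.139
y bed tcp [ 84.3 189.7  65.3] F along by 9.702299473865649
```

```bash
cat > meas.py <<'E'
from go import *
for n in('top','side'):
    c=cap(n);P=cloud(c);H=cv2.cvtColor(c['img'],cv2.COLOR_RGB2HSV);b=(P-O)@B
    k=(H[...,1]<45)&(H[...,2]>110)&(b[...,0]>-12)&(b[...,0]<62)&(b[...,1]>12)&(b[...,1]<150)&(b[...,2]>15)&(b[...,2]<45)
    q=b[k]
    for lo,hi in((-12,16),(20,50)):
        e=q[(q[:,0]>lo)&(q[:,0]<hi)];
        if len(e)>10: print(n,'wall',len(e),np.median(e,0).round(1),'dx/dy',np.polyfit(e[:,1],e[:,0],1)[0].round(3))
    img=c['img'][130:280,110:270] if n=='top' else c['img'][195:345,190:350]
    im=cv2.resize(img,None,fx=2.5,fy=2.5,interpolation=cv2.INTER_CUBIC); o=im if n=='top' else np.hstack([o,im])
import sys
if len(sys.argv)>1:cv2.imwrite('pics/'+sys.argv[1],o[...,::-1])
E
python3 meas.py
```

```text
top wall 123 [ 4.7 82.  30.1] dx/dy 0.004
top wall 183 [35.3 81.4 28.7] dx/dy 0.009
side wall 176 [ 3.8 71.3 25.9] dx/dy 0.001
side wall 300 [35.2 76.7 24.8] dx/dy 0.007
```

```bash
python3 -m creep '[[0,0,0,6,0.05],[0,0,0,12,0.05],[0,0,0,18,0.05],[0,0,0,24,0.05],[0,0,0,30,0.05],[0,0,0,36,0.05]]' 25;python3 -m creep '[[0,0,0,6,0.05],[0,0,0,12,0.05],[0,0,0,18,0.05],[0,0,0,24,0.05],[0,0,0,30,0.05],[0,0,0,36,0.05]]';python3 - <<'E'
from go import *
s=bot.sense();T=R.from_quat(s['tool_rot']).as_matrix();print('az',np.degrees(np.arctan2(T[1,0],T[0,0])),'bed tcp',((s['ee_pos']-O)@B).round(1),'Fby',s['force']@B[:,1],s['ft_torque'],s['joint_positions'][5])
E
```

```text
time_s: 19.88
ee_pos: [488.3, 174.5, 134.0]
tool_rot: [0.989, 0.146, -0.001, -0.0]
force: [-7.8, -1.9, 13.2]
opening: 0.176
time_s: 20.62
ee_pos: [488.4, 173.5, 133.8]
tool_rot: [0.986, -0.166, -0.001, 0.001]
force: [-6.9, -4.7, 11.0]
opening: 0.21
az -19.1562359083091 bed tcp [ 83.  188.   66.2] Fby 2.7070971104517927 [-0.33892714  1.30302364  0.46909857] 2.0146323479561974
```

```bash
python3 -m creep '[[0,0,0,5,0.05],[0,0,0,9,0.05],[0,0,0,9,0.05],[0,0,0,9,0.45],[0,0,0,9,0.45],[0,0,0,9,0.45],[0,0,-0.03,9,0.45],[0,0,-0.08,9,0.45]]';python3 -m creep '[[-0.06,0,-0.05,0,0.45],[-0.12,0,-0.08,0,0.45],[-0.18,0,-0.08,0,0.45],[-0.18,0,-0.08,0,0.45]]';python3 - <<'E'
from go import *
for n in('top','side'):
    c=cap(n);P=cloud(c);H=cv2.cvtColor(c['img'],cv2.COLOR_RGB2HSV);b=(P-O)@B
    red=((H[...,0]<6)|(H[...,0]>172))&(H[...,1]>120)&(b[...,2]>45)&(b[...,2]<95)&(b[...,0]>20)&(b[...,0]<150)&(b[...,1]>120)&(b[...,1]<260)
    r=b[red];print(n,len(r),np.median(r,0).round(1),cv2.minAreaRect(r[:,:2].astype(np.float32)) if len(r)>5 else '')
    arm=(H[...,1]<60)&(b[...,2]>18)&(b[...,2]<38)&(b[...,0]>42)&(b[...,0]<58)&(b[...,1]>120)&(b[...,1]<230)
    if arm.sum():print('arm',arm.sum(),np.percentile(b[arm][:,1],[2,50,98]).round(1))
E
python3 meas.py k9.png
```

```text
time_s: 21.62
ee_pos: [487.5, 174.2, 211.4]
tool_rot: [0.97, -0.242, -0.002, 0.001]
force: [-0.2, 0.6, 1.1]
opening: 0.45
time_s: 22.12
ee_pos: [328.5, 260.3, 293.6]
tool_rot: [0.971, -0.241, 0.001, -0.001]
force: [-0.4, 0.2, 0.2]
opening: 0.449
top 95 [ 89.  183.5  80.2] ((87.61181640625, 187.40130615234375), (10.471088409423828, 62.85302734375), 15.888175010681152)
arm 25 [157.7 164.  169.7]
side 306 [ 91.3 193.6  70.5] ((90.91810607910156, 193.8079833984375), (11.74498176574707, 62.761417388916016), 15.577764511108398)
top wall 123 [ 4.8 83.6 30. ] dx/dy 0.005
top wall 185 [35.  82.9 28.1] dx/dy 0.01
side wall 173 [ 3.6 73.1 25.3] dx/dy -0.004
side wall 305 [35.2 76.1 24.9] dx/dy 0.009
```

View pics/k9.png

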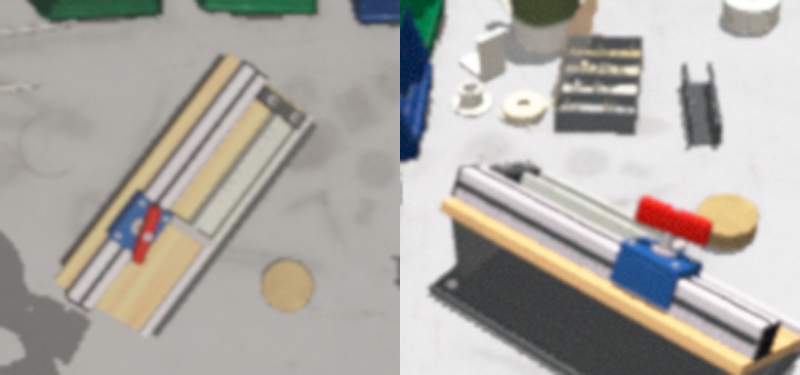

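```bash
python3 -c "
from station import bot
s=bot.sense();print(s['time_s'],s['force']);print(bot.hand_in())"
```

```text
22.325 [-0.22989997  0.40380975 -1.1493061 ]
the job is handed in; nothing more can be done
None
```

The stop is now reset to the white rail and clamped, and I handed the job in at 22.3 s. I freed the knob, slid the stop back about 95 mm and laid the rail in the bed open side up. Then I pushed the stop in until I felt about 10 N of contact and turned the knob tight.

**Last checks (camera and force):**
- **Clamp:** the knob reads about 74° (1.29 rad) in both views, past the 1.0 rad where the clamp is firm. I did not test it by pulling on the stop.
- **Fit:** the picture shows the rail touching both the end block and the stop. The stop face measured about 158–160 mm from the end block, for a 160 mm rail.
- **Seating:** before I closed the stop, the rail floor was parallel to the bed to within 0.05. The rail runs straight along the jig to within 0.01.
- **Robot:** it stands clear of everything, with about 1 N or less on the wrist.
- **Other items:** I never touched the dark rail, label roll, mug or putty tin, but I did not measure them again at the end.

**What did not fully agree:**
- **Ledge:** the cameras put the rail's centre 19–20 mm from the ledge, where 17.5 mm is home. I put this down to calibration offset, because the rail moved no closer to the ledge while the stop pushed it along the sloping bed. A gap of 1–2 mm is not ruled out.
- **Grip:** I held the rail by one wall, not across its full width as you specified. With the tool always pointing straight down, the uphill finger would not have fitted beside the slotted rail. The grip read about 5 mm for a 2.5 mm wall, but the rail lifted level and did not slip.

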